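Lock, load and release the flask rocker

ROBOT

A 7-joint arm with a two-finger parallel gripper is mounted at the origin on the work surface. World frame = base frame: x ahead of the robot, y to its left, z up, the work surface at z = 0. Lengths are in m, angles in rad, forces in N, time in s.
With the tool pointing down it reaches from about 0.425 to 0.875 m from the base axis. Payload 4.7 kg.
Tool frame: the origin (TCP) lies at the very end of the fingers, on their centre line; the grasp point (between the pads) lies 19 mm behind it (grasp_offset is the distance from the TCP to the grasp point, in m); z points along the fingers, y is the line along which they close (so a half turn about z gives the same grasp; the last joint's range is limited). The gripper opens to 87 mm and grips with 3 to 60 N. Pads are 19 mm wide; open, the fingers measure 117 mm over their backs; the gripper's body (75 mm by 190 mm) begins 51 mm behind the grasp point.
Start: joints at [-1.193, 0.321, -0.07, 1.45, 0.023, 1.371, -0.057], TCP at [0.231, 0.607, 0.223] pointing down, gripper open.
Joint ranges: [-2.86, 2.86], [-0.3, 2.09], [-1.38, 1.24], [0.06, 2.45], [-1.56, 4.7], [0.09, 2.05], [-2.69, 2.69]. Speed limits (rad/s): [2.57, 2.57, 3.14, 3.14, 3.14, 3.14, 3.14].

INTERFACE

Orientations are given as [roll, pitch, yaw] about the fixed x, y, z axes, in that order (R = Rz(yaw) Ry(pitch) Rx(roll)).
In Python, from rig import * gives the robot as it stands. The module is installed in compiled form; this text tells all that it offers.
- The arm moves only by the tool arm_command, never from a script. Its argument "moves" is a list of rows, each a list of 7 numbers: the shift along the tool's x, y, z in m, then the turn, a rotation vector about the tool's x, y, z in rad, then the opening, from 0 (shut) to 1 (fully open). In form: [[x, y, z, wx, wy, wz, grip], ...]. A call has 1 to 20 rows; each row shifts and turns the commanded pose from where the row before left it, along the tool's axes as they then stand; what a row does not reach is not made up. A row lasts 1/8 s, in which the tool goes at most 62.5 mm and 10.7 degrees, less where a joint would pass 70% of its speed; a pose out of reach is approached as far as the arm can. A call with a gripper value outside its range is refused whole. The fingers move at their own pace and stop on an object; "newtons" is the grip in N (left out, the last holds). Time passes only in rows, so rows that do not move let the fingers close. It gives the time, the measured TCP pose, the force, the opening and the grip force at its end, in the units of the state.
- get_state(): the state, without advancing time (a new reading comes with each control period).
- read_camera(name): name is "scene" or "top" or "wrist"; returns a dict with "color" (420x560x3 uint8, red, green, blue), "intrinsics" (3x3 intrinsics, pixels), "k1" (the pictures are not rectified: a ray, as slopes to the right and down, at radius r is drawn at 1 + k1 r^2 times it, then the intrinsics apply), "rvec" (rotation vector, rad) and "tvec" (3), from world to camera coordinates, as OpenCV has them; the wrist camera has in their place "tool_from_camera" (4x4, takes a point from camera to tool coordinates, whose origin is the TCP and whose axes are the flange's). Camera axes: x right, y down, z forward; pixel columns grow to the right and rows downward; lengths in m; the calibration is good to about 2 mm. A picture is of the moment at which its call begins: read the wrist's pose just before it. There is no depth.
- sign_off(): hands the job in; it is judged then, once.
The state is a dict: "time_s": time; "q": joint angles; "qvel": joint speeds; "joint_torque": joint torques, N m; "position": TCP position; "tcp_rot": TCP orientation; "contact_force": force on the tool from outside, world axes, zero at the start; "torque": the same for the moment, N m; "finger_gap": finger opening in m; "finger_force": force on a finger pad.
Only numpy, scipy, OpenCV 4.12 (cv2) and the standard library are available. Lean on these libraries where they do the work, as an engineer would, in place of code of your own. Each camera call takes 0.05 s, during which the arm holds its last target. There are 200 camera calls.

TASK

Load the bench rocker for its next run. First lock its empty platform: set the lock pin from the parking stand into the bore of the lock block, swing the platform over with its lever until the hidden cross-hole in the shaft comes under the pin, and push the pin fully home; then, with it locked, lay all the flasks that are on the bench flat and side by side inside the platform's rim, caps pointing straight at its near (uphill) edge. Last, pull the pin and put it back fully down in its stand so that the rocker is free to run, the flasks staying as laid and the bottle, tip box and cup left where they stand.

Things in the scene. Friction and masses are not known exactly. Their poses are not given: they have to be found in the camera images.
- rocker: fixed see-saw rocker, white base 150 x 250 x 50 mm, yaw up to 0.2 rad. Origin: centre of its underside; x points to its far side (away from the robot), y along its shaft, z up. Shaft axis: along y, 90 mm above the bench. At the -y end stands the aluminium lock block, 56 x 44 mm, 135 mm high; two aluminium cheeks 112 mm high carry the shaft at the platform's ends
- bore (a point): centre of the mouth of the vertical bore in the lock block's top face, 135 mm above the bench (rocker frame 0, -165, 135 mm). 12 mm wide, 3 mm chamfer; guides the pin 28 mm down to the shaft (32 mm thick, its top 29 mm below the mouth) and goes on below it. The shaft has a cross-hole 13 mm wide, which cannot be seen
- deck (a point): centre of the platform's upper face, 30 mm above the shaft's axis (offset along the deck's z). x points to the far edge, y along the shaft, z out of the face. A grey tray with a dark mat, 124 mm (x) x 248 mm (y) over all, rim 8 mm high and 4 mm thick all round (inside 116 x 240 mm)
- platform (a joint): tilt of platform, lever and shaft together, rad: 0 level, + far edge low; stops at +-0.5. Starts at -0.45 to -0.2; friction holds it anywhere, loaded too (2 N at the lever moves it). The cross-hole is upright at an unknown tilt of 0.1 to 0.3, new each start; within about 0.1 rad of it a pin resting on the shaft drops in or goes in with a light push, and then blocks further turning
- lever_grip (a point): centre of the lever's black grip, a round bar 16 mm thick and 40 mm long parallel to the shaft, on a 10 mm rod, 90 mm from the shaft's axis along the deck's z, at the platform's +y end (165 mm along y); it moves in an arc about the shaft. Same axes as the deck
- stand: fixed white parking stand, 50 x 50 x 55 mm, with a vertical 12.5 mm hole down to the bench, in which the lock pin stands, tip on the bench, at the start; 2 mm chamfer. Origin: centre of its underside
- pin: loose lock pin, 70 g: steel shank 10 mm thick and 78 mm long with a coned tip (4 mm, to 6 mm), and on top a black round head 20 mm thick and 18 mm high. Origin at the tip, z points up along the pin to the head. In the stand the head's underside is 78 mm above the bench. Resting on the shaft in the bore its tip is 106 mm above the bench; fully home, head on the lock block, 57 mm
- flask0: loose flat culture flask, clear plastic, may be absent: body 58 x 42 mm, 24 mm thick, with a round white cap (23 mm thick) at one end, 86 mm over all, 70 g. Origin at half thickness, midway along its length (cap's end 43 mm towards -x, body from x -15 to +43 mm, y +-21 mm); z is across the thickness. It lies flat on the bench at the start
- flask1: loose flat culture flask, clear plastic, may be absent: body 58 x 42 mm, 24 mm thick, with a round white cap (23 mm thick) at one end, 86 mm over all, 70 g. Origin at half thickness, midway along its length (cap's end 43 mm towards -x, body from x -15 to +43 mm, y +-21 mm); z is across the thickness. It lies flat on the bench at the start
- flask2: loose flat culture flask, clear plastic, may be absent: body 58 x 42 mm, 24 mm thick, with a round white cap (23 mm thick) at one end, 86 mm over all, 70 g. Origin at half thickness, midway along its length (cap's end 43 mm towards -x, body from x -15 to +43 mm, y +-21 mm); z is across the thickness. It lies flat on the bench at the start
- flask3: loose flat culture flask, clear plastic, may be absent: body 58 x 42 mm, 24 mm thick, with a round white cap (23 mm thick) at one end, 86 mm over all, 70 g. Origin at half thickness, midway along its length (cap's end 43 mm towards -x, body from x -15 to +43 mm, y +-21 mm); z is across the thickness. It lies flat on the bench at the start
- flask0_cap (a point): centre of the cap's outer end of flask0, 43 mm from the flask's origin towards -x
- flask1_cap (a point): centre of the cap's outer end of flask1, 43 mm from the flask's origin towards -x
- flask2_cap (a point): centre of the cap's outer end of flask2, 43 mm from the flask's origin towards -x
- flask3_cap (a point): centre of the cap's outer end of flask3, 43 mm from the flask's origin towards -x
- bottle: bystander: amber bottle, 60 mm thick, 120 mm high; origin at the centre of its underside
- tipbox: bystander: grey and white pipette-tip box, 90 x 120 x 66 mm; origin at the centre of its underside
- beaker: bystander: white cup, 70 mm wide, 90 mm high; origin at the centre of its underside
There are look-alikes about, which are no part of the job. Leave any red look-alike of the flask1 alone. Leave any black or purple look-alike of the stand alone.

How it is judged:
By the outcome, as a careful person would: the job done as asked, in the order asked, and still so for the second after the job is handed in, with the robot touching nothing.
Of flask0, flask1, flask2, flask3 only 2 to 3 are there at a start; the rules pass over those that are not, and their reading is None.
At some moment in a run one of flask0, flask1, flask2, flask3 may be knocked a few centimetres aside while the robot is not near it.
It also fails if it takes over 210 s, if anything falls off the work surface, if the arm or the gripper's body presses on something with over 40 N, if the wrist force passes 120 N, or if a joint passes its speed limit or range.

## Working session

There is one attempt and no reset: what is moved stays moved. The work goes in short steps, Python scripts to look and compute and a tool call to move; the robot and the scene stay as the last step left them, time stands still between calls to the robot, and variables do not carry over. Pictures are saved under pics/ and viewed, at most 14 in all, crops included, and the job is handed in when it is done.

Besides the shell and the picture viewer there is one more tool, called after "Call:" by a JSON object that holds its "method" and its "body", one argument or row to a line. arm_command: Moves the arm, as the interface text tells. Its arguments: {"type":"object","properties":{"moves":{"type":"array"},"newtons":{"type":"number"}},"required":["moves"]}

```bash
ls; mkdir -p pics; cat > h.py <<'E'
from rig import *
import numpy as np, cv2
from scipy.spatial.transform import Rotation as R
def snap(n,f):
    s=get_state(); c=read_camera(n); cv2.imwrite('pics/'+f+'.png',c['color'][:,:,::-1]); np.save('pics/'+f+'.npy',dict(c=c,s=s),allow_pickle=True); return c
def Rt(s):
    r=np.array(s['tcp_rot']); return R.from_euler('xyz',r).as_matrix() if r.size==3 else r
def load(f): return np.load('pics/'+f+'.npy',allow_pickle=True).item()
def campose(d):
    c,s=d['c'],d['s']
    if 'rvec' in c:
        Rc=cv2.Rodrigues(np.array(c['rvec'],float))[0].T; return Rc,-Rc@np.array(c['tvec'],float).ravel()
    T=np.array(c['tool_from_camera']); Rw=Rt(s); return Rw@T[:3,:3],Rw@T[:3,3]+np.array(s['position'])
def ray(f,u,v):
    d=load(f);c=d['c'];K=np.array(c['intrinsics']);Rc,o=campose(d)
    x=np.array([(u-K[0,2])/K[0,0],(v-K[1,2])/K[1,1]]);y=x.copy()
    for _ in range(20): y=x/(1+c['k1']*(y@y))
    return o,Rc@np.array([y[0],y[1],1])
def onz(f,u,v,z):
    o,d=ray(f,u,v); return o+d*(z-o[2])/d[2]
def proj(f,P):
    d=load(f);c=d['c'];K=np.array(c['intrinsics']);Rc,o=campose(d)
    p=(np.atleast_2d(P)-o)@Rc; y=p[:,:2]/p[:,2:]; y=y*(1+c['k1']*(y**2).sum(1,keepdims=True))
    return y*[K[0,0],K[1,1]]+[K[0,2],K[1,2]]
def delta(pos,rot):
    "tool-frame shift and rotvec from present pose to pos/rot matrix"
    s=get_state(); r=Rt(s); return r.T@(np.array(pos)-s['position']), R.from_matrix(r.T@rot).as_rotvec()
E
python3 - <<'E'
from h import *
np.set_printoptions(precision=4,suppress=True)
print(get_state())
for n in ['top','scene','wrist']:
    c=snap(n,n+'0'); print(n,c['intrinsics'],c['k1'],campose(load(n+'0')))
E
```

```text
pics
{'time_s': 0.0, 'q': array([-1.1929,  0.3218, -0.0701,  1.4517,  0.0226,  1.3708, -0.0569]), 'qvel': array([-0.0001,  0.0011, -0.0002,  0.0003,  0.0004, -0.0006,  0.0003]), 'joint_torque': array([  0.0003, -49.1283,  -0.404 , -31.2536,  -0.0641,   0.0435,
         0.0002]), 'position': array([0.2311, 0.6069, 0.2214]), 'tcp_rot': array([-3.1396,  0.0001,  2.7778]), 'contact_force': array([ 0.4323,  0.1362, -0.869 ]), 'torque': array([0.062 , 0.0119, 0.0403]), 'finger_force': 0.0, 'finger_gap': 0.08670517521485857}
top [[381.1268   0.     285.5453]
 [  0.     381.1268 205.4054]
 [  0.       0.       1.    ]] 0.007027973403201977 (array([[-0.0192, -0.9729,  0.2302],
       [-0.9998,  0.0177, -0.0086],
       [ 0.0043, -0.2304, -0.9731]]), array([0.2965, 0.0308, 1.2665]))
scene [[388.0294   0.     276.0249]
 [  0.     388.0294 209.4878]
 [  0.       0.       1.    ]] -0.10526449807437323 (array([[ 0.6874,  0.4264, -0.5879],
       [ 0.7261, -0.4183,  0.5457],
       [-0.0133, -0.802 , -0.5972]]), array([ 1.143 , -0.5394,  0.7298]))
wrist [[325.8589   0.     280.8852]
 [  0.     325.8589 214.3331]
 [  0.       0.       1.    ]] -0.07966698755239479 (array([[ 0.3565,  0.897 ,  0.2613],
       [ 0.9343, -0.3414, -0.1026],
       [-0.0028,  0.2807, -0.9598]]), array([0.1596, 0.634 , 0.3842]))
```

View pics/top0.png

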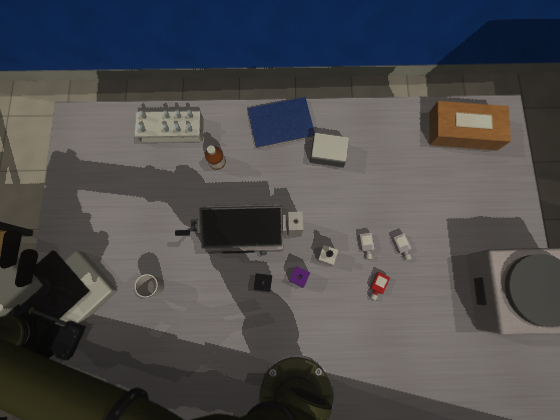

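View pics/scene0.png

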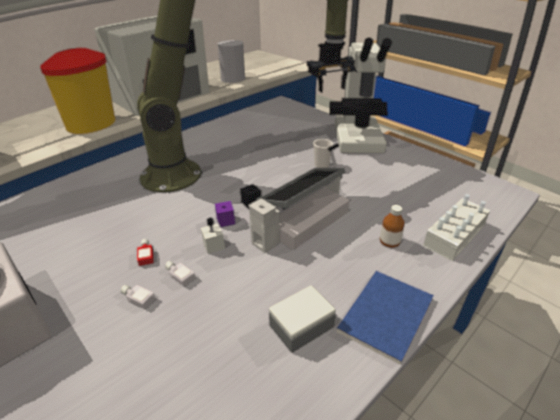

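Top: rocker about (242,228) with lever grip (183,233), lock block (295,222), stand with pin (328,255), white flasks (367,244) and (403,244), red look-alike (379,285). Zooming.

```bash
python3 - <<'E'
import cv2,numpy as np
a=cv2.imread('pics/top0.png')[190:310,165:425]; b=cv2.imread('pics/scene0.png')[155:315,110:370]
g=lambda i:np.uint8(255*(i/255.)**.7)
cv2.imwrite('pics/cropA.png',g(cv2.resize(np.vstack([a]),None,fx=3,fy=3,interpolation=cv2.INTER_CUBIC)))
cv2.imwrite('pics/cropB.png',g(cv2.resize(b,None,fx=3,fy=3,interpolation=cv2.INTER_CUBIC)))
E
```

```text
(no output)
```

View pics/cropA.png

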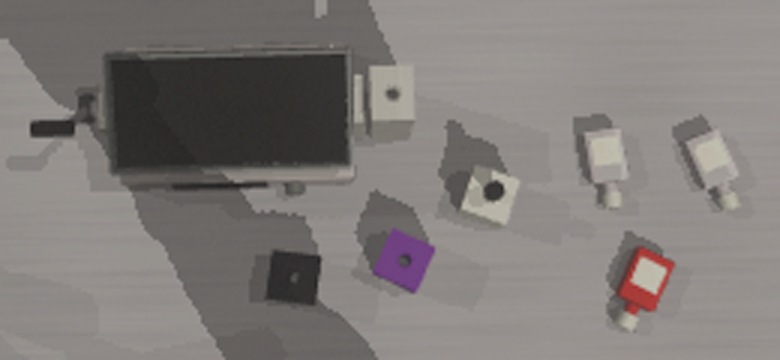

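View pics/cropB.png

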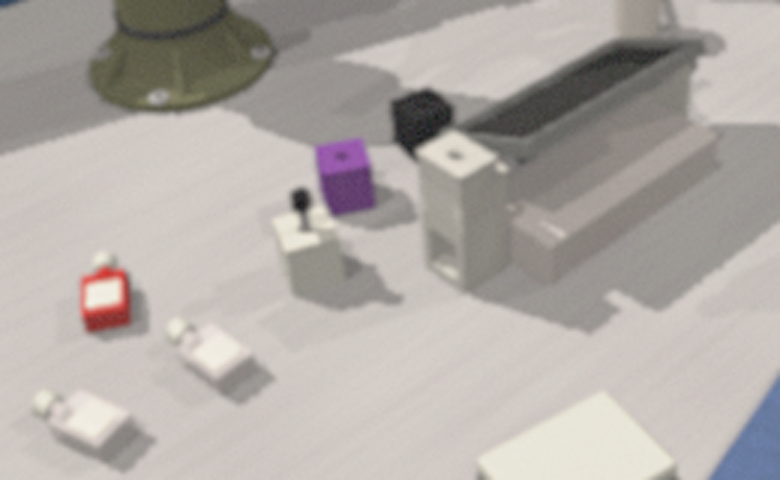

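```bash
cat >> h.py <<'E'
A=lambda U,V:('top0',(U+.5)/3-.5+165,(V+.5)/3-.5+190)
B=lambda U,V:('scene0',(U+.5)/3-.5+110,(V+.5)/3-.5+155)
def tri(a,b):
    (o1,d1),(o2,d2)=ray(*a),ray(*b); M=np.c_[d1,-d2]; t=np.linalg.lstsq(M,o2-o1,rcond=None)[0]
    p,q=o1+d1*t[0],o2+d2*t[1]; return (p+q)/2,np.linalg.norm(p-q)
np.set_printoptions(precision=4,suppress=True)
E
python3 - <<'E'
from h import *
print('bore',onz(*A(393,94),.135),onz(*B(457,155),.135),tri(A(393,94),B(457,155)))
print('pin',onz(*A(493,190),.096),onz(*B(300,193),.096),tri(A(493,190),B(300,193)))
for U,V in [(370,66),(412,66),(414,122),(370,122)]: print('blk',onz(*A(U,V),.135))
for U,V in [(472,168),(519,180),(507,222),(461,208)]: print('std',onz(*A(U,V),.055))
for n,ps in dict(f0=[(585,130),(626,128),(630,178),(590,181),(612,205)],f1=[(683,148),(721,132),(740,170),(703,185),(736,205)]).items():
  for p in ps: print(n,onz(*A(*p),.02))
print('lever', onz(*A(32,128),.17),onz(*A(75,128),.17))
for p in [(107,53),(350,53),(353,165),(113,172)]: print('deck',onz(*A(*p),.125))
E
```

```text
bore [ 0.5152 -0.0088  0.135 ] [ 0.522  -0.0125  0.135 ] (array([ 0.5165, -0.0085,  0.13  ]), np.float64(0.0010681557263819417))
pin [ 0.421  -0.1098  0.096 ] [ 0.426  -0.1158  0.096 ] (array([ 0.4209, -0.1114,  0.0909]), np.float64(0.002360907357396726))
blk [0.5445 0.0138 0.135 ]
blk [ 0.5437 -0.0288  0.135 ]
blk [ 0.4863 -0.0291  0.135 ]
blk [0.4871 0.015  0.135 ]
std [ 0.4491 -0.0935  0.055 ]
std [ 0.4355 -0.1428  0.055 ]
std [ 0.3916 -0.1279  0.055 ]
std [ 0.4071 -0.0802  0.055 ]
f0 [ 0.4932 -0.2234  0.02  ]
f0 [ 0.4946 -0.2687  0.02  ]
f0 [ 0.4394 -0.2691  0.02  ]
f0 [ 0.437  -0.2252  0.02  ]
f0 [ 0.4105 -0.2474  0.02  ]
f1 [ 0.4713 -0.3297  0.02  ]
f1 [ 0.4882 -0.3731  0.02  ]
f1 [ 0.446 -0.39   0.02 ]
f1 [ 0.4303 -0.3481  0.02  ]
f1 [ 0.408 -0.382  0.02 ]
lever [0.4814 0.3425 0.17  ] [0.4806 0.301  0.17  ]
deck [0.5652 0.2824 0.125 ]
deck [0.5607 0.0338 0.125 ]
deck [0.4455 0.0327 0.125 ]
deck [0.443  0.2725 0.125 ]
```

```bash
cat >> h.py <<'E'
import json
def down(psi,tilt=0): # tilt: rotation about world axis y' of rocker
    return R.from_euler('xyz',[np.pi,0,psi]).as_matrix()
def plan(wps,step=.055,ang=.17,start=None):
    """wps: list of (pos,rotmatrix,grip[,n]) ; prints rows"""
    s=get_state(); p=np.array(s['position']); r=Rt(s); rows=[]
    for w in wps:
        P,Q,g=np.array(w[0],float),w[1],w[2]
        rv=R.from_matrix(r.T@Q).as_rotvec()
        n=max(1,int(np.ceil(max(np.linalg.norm(P-p)/step,np.linalg.norm(rv)/ang))))
        if len(w)>3:n=max(n,w[3])
        for i in range(n):
            rv=R.from_matrix(r.T@Q).as_rotvec()
            d=np.round(r.T@(P-p)/(n-i),4); t=np.round(rv/(n-i),4)
            rows.append([*map(float,d),*map(float,t),g]); p=p+r@d; r=r@R.from_rotvec(t).as_matrix()
    print(len(rows)); print(json.dumps(rows).replace(' ',''))
def st():
    s=get_state(); print(round(s['time_s'],2),s['position'],s['tcp_rot'],'F',s['contact_force'],'gap',round(s['finger_gap'],4),round(s['finger_force'],1))
E
python3 - <<'E'
from h import *
plan([((.45,.35,.28),down(2.0),1),((.50,-.02,.27),down(np.pi/2),1),((.45,-.11,.25),down(np.pi/2),1,3)])
E
```

```text
17
[[-0.0423,-0.0232,-0.0083,-0.0002,0.0001,0.1111,1],[-0.0446,-0.0184,-0.0083,-0.0002,0.0001,0.1111,1],[-0.0463,-0.0133,-0.0083,-0.0002,0.0001,0.1111,1],[-0.0475,-0.0081,-0.0083,-0.0002,0.0001,0.1111,1],[-0.0482,-0.0028,-0.0083,-0.0002,0.0001,0.1111,1],[-0.0482,0.0026,-0.0083,-0.0002,0.0001,0.1112,1],[-0.0475,0.0079,-0.0084,-0.0002,0.0001,0.1111,1],[-0.051,-0.0155,0.0014,0.0,-0.0,0.0613,1],[-0.0519,-0.0123,0.0014,0.0,-0.0,0.0613,1],[-0.0526,-0.0091,0.0014,0.0,-0.0,0.0613,1],[-0.053,-0.0059,0.0015,0.0,-0.0,0.0613,1],[-0.0533,-0.0027,0.0014,0.0,-0.0,0.0613,1],[-0.0533,0.0006,0.0015,0.0,-0.0,0.0614,1],[-0.0532,0.0039,0.0014,0.0,-0.0,0.0613,1],[-0.03,-0.0167,0.0067,0.0,-0.0,0.0,1],[-0.03,-0.0167,0.0066,0.0,-0.0,0.0,1],[-0.03,-0.0166,0.0067,0.0,-0.0,0.0,1]]
```

Call:
{"method": "arm_command", "body": {
  "moves": [
    [-0.042,-0.023,-0.008,0,0,0.111,1],
    [-0.045,-0.018,-0.008,0,0,0.111,1],
    [-0.046,-0.013,-0.008,0,0,0.111,1],
    [-0.047,-0.008,-0.008,0,0,0.111,1],
    [-0.048,-0.003,-0.008,0,0,0.111,1],
    [-0.048,0.003,-0.008,0,0,0.111,1],
    [-0.048,0.008,-0.008,0,0,0.111,1],
    [-0.051,-0.015,0.001,0,0,0.061,1],
    [-0.052,-0.012,0.001,0,0,0.061,1],
    [-0.053,-0.009,0.001,0,0,0.061,1],
    [-0.053,-0.006,0.001,0,0,0.061,1],
    [-0.053,-0.003,0.001,0,0,0.061,1],
    [-0.053,0.001,0.001,0,0,0.061,1],
    [-0.053,0.004,0.001,0,0,0.061,1],
    [-0.03,-0.017,0.007,0,0,0,1],
    [-0.03,-0.017,0.007,0,0,0,1],
    [-0.03,-0.017,0.007,0,0,0,1],
    [0,0,0,0,0,0,1]
  ]
}}

```text
time_s: 2.4
position: [0.4497, -0.1102, 0.2501]
tcp_rot: [-3.141, -0.001, 1.569]
contact_force: [0.5, 0.2, 0.5]
finger_gap: 0.0872
finger_force: 0.0
```

```bash
python3 - <<'E'
from h import *
st(); snap('wrist','w1'); snap('top','top1')
print(proj('w1',[[.5152,-.0088,.135],[.421,-.1098,.096]]))
E
```

```text
2.4 [ 0.4497 -0.1102  0.2501] [-3.1409 -0.0007  1.5689] F [0.4777 0.1771 0.527 ] gap 0.0872 0.0
[[361.3231  88.0783]
 [252.12   198.2371]]
```

View pics/w1.png

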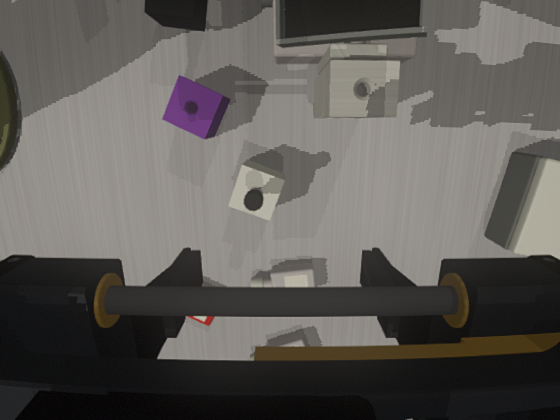

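Wrist: pin head at (254,200), bore at (362,89), both within 2 px of prediction.

```bash
python3 - <<'E'
from h import *
im=cv2.imread('pics/w1.png'); g=cv2.cvtColor(im,cv2.COLOR_BGR2GRAY)
# refine dark blobs
def blob(u,v,r,t):
    w=g[v-r:v+r+1,u-r:u+r+1]; n,l,s,c=cv2.connectedComponentsWithStats(np.uint8(w<t)); i=1+np.argmin(np.hypot(*(c[1:]-r).T)); return c[i]+[u-r,v-r],s[i]
print(g[89,350:375],g[200,240:270])
a,s1=blob(254,200,22,50); b,s2=blob(362,89,11,90); print(a,s1,b,s2)
P=onz('w1',*a,.094); Bo=onz('w1',*b,.133); print(P,Bo)
print(tri(('w1',*a),A(493,190)),tri(('w1',*b),A(393,94)))
E
```

```text
[145 146 146 119  97  95  87  80  81  80  80  81  80  74  73  72  85 119
 115 112 125 147 149 148 136] [177 179 181 145  73  54  56  58  58  58  57  58  57  58  57  57  58  57
  56  56  56  51  58 135 172 179 177 177 177 177]
[261. 202.] [29 24  1  1  1] [361.3277  89.7143] [  5   5  12  14 119]
[ 0.4297 -0.1142  0.094 ] [ 0.5157 -0.0099  0.133 ]
(array([ 0.4259, -0.1158,  0.074 ]), np.float64(0.00831396193562694)) (array([ 0.5172, -0.0092,  0.1258]), np.float64(0.0004802215107012484))
```

```bash
python3 - <<'E'
from h import *
g=cv2.imread('pics/w1.png',0)
n,l,s,c=cv2.connectedComponentsWithStats(np.uint8(g[180:222,235:275]<100)); print(s,c)
i=l[20,19]; print(np.c_[g[184:216,253]].T)
P=np.array([.421,-.1098,0])
def draw(x,y):
    m=np.zeros((420,560),np.uint8)
    th=np.linspace(0,2*np.pi,40)
    pts=np.vstack([proj('w1',np.c_[x+.01*np.cos(th),y+.01*np.sin(th),0*th+z]) for z in (.078,.096)]).astype(np.float32)
    cv2.fillConvexPoly(m,cv2.convexHull(pts).round().astype(int),1); return m
obs=np.zeros((420,560),np.uint8); obs[180:222,235:275]=(l==i); print(obs.sum())
best=max((((draw(x,y)&obs).sum()/((draw(x,y)|obs).sum())),x,y) for x in np.arange(.410,.432,.0005) for y in np.arange(-.122,-.1,.0005)); print(best)
E
```

```text
[[   0    0   40   42 1336]
 [   9    7   19   24  344]] [[19.7358 20.9019]
 [18.5843 18.939 ]]
[[156 156 147 124 101  64  49  51  52  54  57  56  57  56  58  56  58  56
   57  57  59  57  57  57  56  53  84 150 172 171 167 144]]
344
(np.float64(0.8361858190709046), np.float64(0.422), np.float64(-0.11249999999999999))
```

```bash
python3 - <<'E'
from h import *
plan([((.422,-.1115,.15),down(np.pi/2),1),((.422,-.1115,.080),down(np.pi/2),1,4)])
E
```

```text
6
[[-0.0021,-0.0147,0.0503,0.0003,-0.0005,0.0014,1],[-0.0022,-0.0147,0.0503,0.0002,-0.0004,0.0014,1],[0.0,0.0,0.0175,0.0,-0.0,-0.0,1],[0.0,0.0,0.0175,0.0,-0.0,-0.0,1],[0.0,0.0,0.0175,0.0,-0.0,-0.0,1],[0.0,0.0,0.0175,0.0,-0.0,-0.0,1]]
```

Call:
{"method": "arm_command", "body": {
  "moves": [
    [-0.001,-0.014,0.05,0,-0.0005,0.001,1],
    [0,-0.014,0.05,0,0,0.001,1],
    [0,0,0.0175,0,0,0,1],
    [0,0,0.0175,0,0,0,1],
    [0,0,0.0175,0,0,0,1],
    [0,0,0.0175,0,0,0,1],
    [0,0,0,0,0,0,0],
    [0,0,0,0,0,0,0],
    [0,0,0,0,0,0,0],
    [0,0,0,0,0,0,0],
    [0,0,0,0,0,0,0]
  ],
  "newtons": 20
}}

```text
time_s: 3.88
position: [0.4235, -0.1088, 0.0809]
tcp_rot: [3.141, 0.0, 1.572]
contact_force: [-0.9, 0.8, 0.4]
finger_gap: 0.045
finger_force: 0.0
```

Call:
{"method": "arm_command", "body": {
  "moves": [
    [-0.0025,-0.0015,0.001,0,0,0,0.5],
    [0,0,0,0,0,0,0],
    [0,0,0,0,0,0,0],
    [0,0,0,0,0,0,0],
    [0,0,0,0,0,0,0]
  ],
  "newtons": 20
}}

```text
time_s: 4.5
position: [0.4218, -0.1112, 0.0796]
tcp_rot: [3.142, 0.0, 1.572]
contact_force: [-0.1, 0.0, 0.2]
finger_gap: 0.0195
finger_force: 20.0
```

```bash
python3 - <<'E'
from h import *
D=down(np.pi/2)
plan([((.4218,-.1112,.12),D,0),((.422,-.111,.235),D,0),((.5157,-.0092,.235),D,0,4),((.5157,-.0092,.222),D,0)])
E
```

```text
9
[[0.0,-0.0,-0.0404,0.0001,0.0005,0.0011,0],[0.0001,0.0001,-0.0383,-0.0,-0.0,0.0,0],[0.0001,0.0,-0.0384,-0.0,-0.0,0.0,0],[0.0,0.0001,-0.0383,-0.0,-0.0,0.0,0],[0.0255,0.0234,-0.0,-0.0,-0.0,0.0,0],[0.0254,0.0234,-0.0,-0.0,-0.0,0.0,0],[0.0255,0.0234,-0.0,-0.0,-0.0,0.0,0],[0.0254,0.0235,-0.0,-0.0,-0.0,0.0,0],[0.0,-0.0,0.013,-0.0,-0.0,0.0,0]]
```

Call:
{"method": "arm_command", "body": {
  "moves": [
    [0,0,-0.04,0,0,0,0],
    [0,0,-0.038,0,0,0,0],
    [0,0,-0.038,0,0,0,0],
    [0,0,-0.038,0,0,0,0],
    [0.0255,0.0235,0,0,0,0,0],
    [0.0255,0.0235,0,0,0,0,0],
    [0.0255,0.0235,0,0,0,0,0],
    [0.0255,0.0235,0,0,0,0,0],
    [0,0,0.01,0,0,0,0],
    [0,0,0,0,0,0,0]
  ]
}}

```text
time_s: 5.75
position: [0.5145, -0.0098, 0.2222]
tcp_rot: [-3.139, 0.002, 1.571]
contact_force: [0.8, -0.3, 0.4]
finger_gap: 0.0194
finger_force: 20.0
```

```bash
python3 - <<'E'
from h import *
st(); snap('wrist','w2'); snap('top','top2'); snap('scene','scene2')
p=get_state()['position'].copy()
tip=p-[0,0,.0796]; ax=np.array([tip,[.5157,-.0095,.135]])
for f in ('w2','top2','scene2'): print(f,proj(f,ax))
a=cv2.imread('pics/scene2.png'); u,v=map(int,proj('scene2',ax)[1]); x=cv2.resize(a[v-40:v+40,u-50:u+50],None,fx=4,fy=4,interpolation=cv2.INTER_CUBIC)
b=cv2.imread('pics/w2.png'); u,v=map(int,proj('w2',ax)[1]); print(u,v); y=cv2.resize(b[v-40:v+40,u-50:u+50],None,fx=4,fy=4,interpolation=cv2.INTER_CUBIC)
cv2.imwrite('pics/c2.png',np.hstack([x,y]))
E
```

```text
5.75 [ 0.5145 -0.0098  0.2222] [-3.1387  0.0016  1.5714] F [ 0.7597 -0.294   0.3891] gap 0.0194 20.0
w2 [[281.9941 221.6752]
 [282.5958 217.387 ]]
top2 [[296.2253 220.4063]
 [295.8947 220.8297]]
scene2 [[260.807  202.039 ]
 [261.2597 204.8441]]
282 217
```

View pics/c2.png

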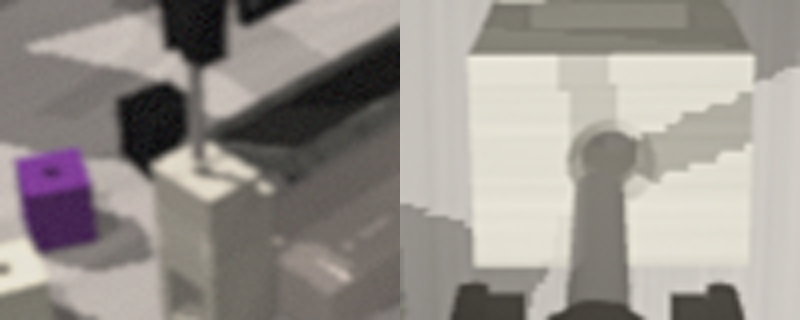

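Wrist crop: bore centre ≈(611,158), pin shank centred ≈600 → needs about +2 mm in world x.

Call:
{"method": "arm_command", "body": {
  "moves": [
    [0.0004,0.0017,0,0,0,0,0],
    [0,0,0.005,0,0,0,0],
    [0,0,0.005,0,0,0,0],
    [0,0,0.004,0,0,0,0],
    [0,0,0,0,0,0,0]
  ]
}}

```text
time_s: 6.52
position: [0.517, -0.0086, 0.209]
tcp_rot: [-3.141, 0.0, 1.572]
contact_force: [0.2, 1.0, -1.2]
finger_gap: 0.0194
finger_force: 20.0
```

Call:
{"method": "arm_command", "body": {
  "moves": [
    [0,0,0.005,0,0,0,0],
    [0,0,0.005,0,0,0,0],
    [0,0,0.005,0,0,0,0],
    [0,0,0.004,0,0,0,0],
    [0,0,0,0,0,0,0]
  ]
}}

```text
time_s: 7.15
position: [0.5171, -0.0087, 0.1901]
tcp_rot: [-3.141, 0.001, 1.572]
contact_force: [-0.7, 0.7, -0.8]
finger_gap: 0.0194
finger_force: 20.0
```

Call:
{"method": "arm_command", "body": {
  "moves": [
    [0,0,0.003,0,0,0,0],
    [0,0,0.0015,0,0,0,0],
    [0,0,0,0,0,0,0.6],
    [0,0,0,0,0,0,0.6],
    [0,0,0,0,0,0,0.6],
    [0,0,-0.03,0,0,0,0.6],
    [0,0,-0.05,0,0,0,0.6],
    [0,0,0,0,0,0,0.6]
  ]
}}

```text
time_s: 8.15
position: [0.5198, -0.0089, 0.2702]
tcp_rot: [3.134, -0.001, 1.572]
contact_force: [-0.4, -0.6, 0.1]
finger_gap: 0.0521
finger_force: 0.0
```

```bash
python3 - <<'E'
from h import *
st(); snap('wrist','w3'); snap('top','top3'); snap('scene','scene3')
a=cv2.imread('pics/top3.png')[190:270,165:345]; b=cv2.imread('pics/scene3.png')[150:260,190:370]
f=lambda i:cv2.resize(i,None,fx=3,fy=3,interpolation=cv2.INTER_CUBIC)
cv2.imwrite('pics/c3.png',f(np.vstack([a,b])))
E
```

```text
8.15 [ 0.5198 -0.0089  0.2702] [ 3.1338 -0.0009  1.5716] F [-0.4127 -0.5577  0.0759] gap 0.0521 0.0
```

View pics/c3.png

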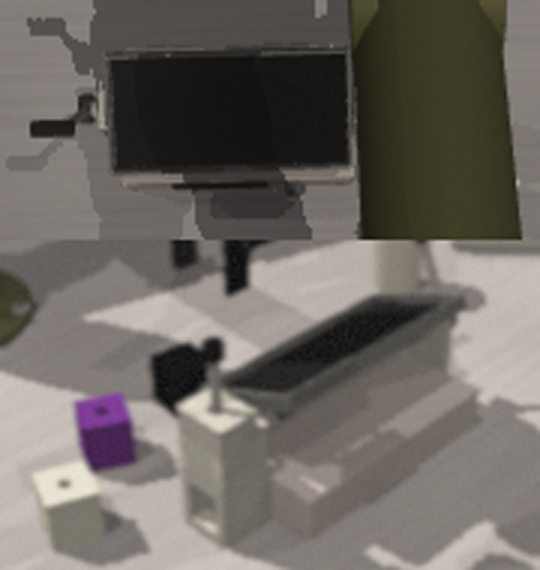

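Pin stands upright in the bore; the platform is still tilted toward near. On to the lever.

```bash
python3 - <<'E'
from h import *
D=down(np.pi/2)
plan([((.481,.322,.26),D,.5),((.481,.322,.160),D,.5,4)])
E
```

```text
11
[[0.0472,-0.0051,0.0007,-0.0001,0.0001,0.0002,0.5],[0.0473,-0.0051,0.0008,-0.0001,0.0001,0.0002,0.5],[0.0472,-0.0051,0.0007,-0.0001,0.0001,0.0001,0.5],[0.0473,-0.0051,0.0008,-0.0001,0.0,0.0002,0.5],[0.0472,-0.0051,0.0007,-0.0002,0.0001,0.0001,0.5],[0.0473,-0.0051,0.0008,-0.0001,0.0,0.0002,0.5],[0.0472,-0.0052,0.0008,-0.0002,0.0001,0.0001,0.5],[0.0,0.0,0.025,0.0,-0.0,0.0,0.5],[0.0,0.0,0.025,0.0,-0.0,0.0,0.5],[0.0,0.0,0.025,0.0,-0.0,0.0,0.5],[0.0,0.0,0.025,0.0,-0.0,0.0,0.5]]
```

Call:
{"method": "arm_command", "body": {
  "moves": [
    [0.047,-0.0055,0.001,0,0,0,0.5],
    [0.047,-0.0055,0.001,0,0,0,0.5],
    [0.047,-0.005,0.001,0,0,0,0.5],
    [0.047,-0.005,0.001,0,0,0,0.5],
    [0.047,-0.005,0.001,0,0,0,0.5],
    [0.047,-0.005,0.001,0,0,0,0.5],
    [0.047,-0.005,0.001,0,0,0,0.5],
    [0,0,0.025,0,0,0,0.5],
    [0,0,0.025,0,0,0,0.5],
    [0,0,0,0,0,0,0.5]
  ]
}}

```text
time_s: 9.55
position: [0.4791, 0.319, 0.2052]
tcp_rot: [-3.136, 0.005, 1.572]
contact_force: [-0.9, 1.0, -0.5]
finger_gap: 0.0436
finger_force: 0.0
```

```bash
python3 - <<'E'
from h import *
st(); snap('wrist','w4'); print(proj('w4',[[.481,.322,.172]]))
E
```

```text
9.55 [0.4791 0.319  0.2052] [-3.1362  0.005   1.572 ] F [-0.8712  0.9691 -0.5223] gap 0.0436 0.0
[[284.0998 237.7773]]
```

View pics/w4.png

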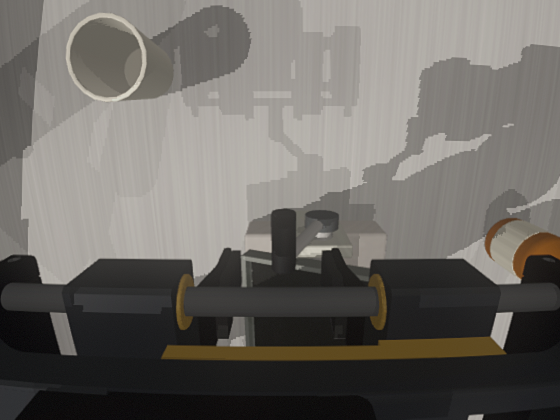

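Lever grip at (283,240), centred between the fingers. Lower and sweep.

Call:
{"method": "arm_command", "body": {
  "moves": [
    [0.002,0.002,0.022,0,0,0,0.5],
    [0,0,0.022,0,0,0,0.3],
    [0,0,0,0,0,0,0.3],
    [0,0.005,0,0,0,0,0.3],
    [0,0.006,0,0,0,0,0.3],
    [0,0.006,0,0,0,0,0.3],
    [0,0.006,0,0,0,0,0.3],
    [0,0.006,0,0,0,0,0.3],
    [0,0.006,0,0,0,0,0.3]
  ]
}}

```text
time_s: 10.72
position: [0.5186, 0.3221, 0.1648]
tcp_rot: [3.141, 0.001, 1.572]
contact_force: [-1.5, -0.2, 1.7]
finger_gap: 0.0264
finger_force: 1.1
```

Call:
{"method": "arm_command", "body": {
  "moves": [
    [0,0.0025,0,0,0,0,0.3],
    [0,0.0025,0,0,0,0,0.3],
    [0,0.0025,0,0,0,0,0.3],
    [0,0,0,0,0,0,0.3]
  ]
}}

```text
time_s: 11.22
position: [0.526, 0.3221, 0.1648]
tcp_rot: [3.141, 0.001, 1.572]
contact_force: [-0.0, -0.5, 0.5]
finger_gap: 0.0258
finger_force: 0.2
```

Call:
{"method": "arm_command", "body": {
  "moves": [
    [0,0.0025,0,0,0,0,0.3],
    [0,0.0025,0,0,0,0,0.3],
    [0,0,0,0,0,0,0.3]
  ]
}}

```text
time_s: 11.6
position: [0.5309, 0.3221, 0.1648]
tcp_rot: [3.141, 0.001, 1.572]
contact_force: [-0.8, -0.3, -0.3]
finger_gap: 0.0264
finger_force: 0.3
```

Call:
{"method": "arm_command", "body": {
  "moves": [
    [0,0.0025,0,0,0,0,0.3],
    [0,0.0025,0,0,0,0,0.3],
    [0,0,0,0,0,0,0.3]
  ]
}}

```text
time_s: 11.98
position: [0.5358, 0.3222, 0.1647]
tcp_rot: [3.141, 0.001, 1.572]
contact_force: [-0.5, -0.8, -0.9]
finger_gap: 0.0258
finger_force: 0.4
```

```bash
cat >> h.py <<'E'
def headz(f='hz'):
    snap('scene',f); g=cv2.imread('pics/'+f+'.png',0); z=np.arange(.13,.215,.003)
    p=proj(f,np.c_[0*z+.517,0*z-.0087,z]).round().astype(int); print([(round(float(a),3),int(g[v,u])) for a,(u,v) in zip(z,p)])
E
python3 - <<'E'
from h import *
headz()
E
```

```text
[(0.13, 25), (0.133, 25), (0.136, 17), (0.139, 15), (0.142, 22), (0.145, 28), (0.148, 31), (0.151, 35), (0.154, 47), (0.157, 63), (0.16, 54), (0.163, 65), (0.166, 74), (0.169, 81), (0.172, 86), (0.175, 90), (0.178, 90), (0.181, 98), (0.184, 132), (0.187, 176), (0.19, 190), (0.193, 190), (0.196, 186), (0.199, 182), (0.202, 179), (0.205, 178), (0.208, 178), (0.211, 181), (0.214, 180)]
```

```bash
python3 - <<'E'
import cv2
a=cv2.imread('pics/hz.png')[150:260,190:370]
cv2.imwrite('pics/c5.png',cv2.resize(a,None,fx=3,fy=3,interpolation=cv2.INTER_CUBIC))
E
```

```text
(no output)
```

View pics/c5.png

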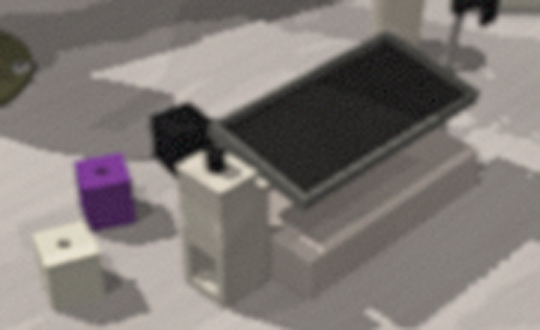

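Pin has dropped; its head sits on the block. Let go of the lever and press the pin home.

Call:
{"method": "arm_command", "body": {
  "moves": [
    [0,-0.005,0,0,0,0,0.4],
    [0,0,-0.035,0,0,0,0.4],
    [0,0,-0.04,0,0,0,0.4],
    [-0.055,-0.002,0,0,0,0,0],
    [-0.055,-0.002,0,0,0,0,0],
    [-0.055,-0.002,0,0,0,0,0],
    [-0.055,-0.002,0,0,0,0,0],
    [-0.055,-0.002,0,0,0,0,0],
    [-0.056,-0.003,0,0,0,0,0],
    [0,-0.001,0.03,0,0,0,0],
    [0,0,0.03,0,0,0,0],
    [0,0,0,0,0,0,0]
  ]
}}

```text
time_s: 13.52
position: [0.5152, -0.0088, 0.1784]
tcp_rot: [-3.138, 0.001, 1.572]
contact_force: [-0.9, -0.6, 0.8]
finger_gap: 0.0004
finger_force: 0.0
```

Call:
{"method": "arm_command", "body": {
  "moves": [
    [0,0.001,0.011,0,0,0,0],
    [0,0,0.01,0,0,0,0],
    [0,0,0.002,0,0,0,0],
    [0,0,0.002,0,0,0,0],
    [0,0,0,0,0,0,0]
  ]
}}

```text
time_s: 14.15
position: [0.518, -0.0088, 0.1552]
tcp_rot: [3.141, 0.0, 1.572]
contact_force: [0.6, -0.8, -0.3]
finger_gap: 0.0007
finger_force: 0.0
```

Call:
{"method": "arm_command", "body": {
  "moves": [
    [0,0,0.001,0,0,0,0],
    [0,0,0.001,0,0,0,0],
    [0,0,0.001,0,0,0,0],
    [0,0,0.001,0,0,0,0],
    [0,0,0,0,0,0,0]
  ]
}}

```text
time_s: 14.78
position: [0.5183, -0.0087, 0.1533]
tcp_rot: [3.141, -0.001, 1.572]
contact_force: [-4.8, -0.8, 13.8]
finger_gap: 0.0004
finger_force: 6.7
```

```bash
python3 - <<'E'
from h import *
print(get_state()['q'])
plan([((.517,-.0087,.25),down(np.pi/2),0),((.45,-.30,.27),down(0),1)])
E
```

```text
[-0.5153  0.0864  0.5088  1.8834 -0.0461  1.1821  0.0102]
12
[[0.0,-0.0006,-0.0483,0.0005,-0.0003,0.0004,0],[0.0001,-0.0006,-0.0484,0.0005,-0.0003,0.0005,0],[-0.0291,-0.0067,-0.002,0.0,0.0,0.1571,1],[-0.0298,-0.0021,-0.002,0.0,0.0,0.1571,1],[-0.0298,0.0026,-0.002,0.0,-0.0,0.1571,1],[-0.029,0.0073,-0.002,0.0,-0.0,0.1571,1],[-0.0275,0.0117,-0.002,0.0,-0.0,0.1571,1],[-0.0253,0.0159,-0.002,0.0,-0.0,0.1571,1],[-0.0225,0.0196,-0.002,0.0,-0.0,0.157,1],[-0.0192,0.0229,-0.002,0.0,-0.0,0.1571,1],[-0.0154,0.0257,-0.002,0.0,-0.0,0.157,1],[-0.0112,0.0278,-0.002,0.0,-0.0,0.1571,1]]
```

Call:
{"method": "arm_command", "body": {
  "moves": [
    [0,0,-0.048,0,0,0,0],
    [0,0,-0.048,0,0,0,0],
    [-0.029,-0.007,-0.002,0,0,0.157,1],
    [-0.03,-0.002,-0.002,0,0,0.157,1],
    [-0.03,0.003,-0.002,0,0,0.157,1],
    [-0.029,0.007,-0.002,0,0,0.157,1],
    [-0.0275,0.012,-0.002,0,0,0.157,1],
    [-0.025,0.016,-0.002,0,0,0.157,1],
    [-0.0225,0.0195,-0.002,0,0,0.157,1],
    [-0.019,0.023,-0.002,0,0,0.157,1],
    [-0.0155,0.0255,-0.002,0,0,0.157,1],
    [-0.011,0.028,-0.002,0,0,0.157,1],
    [0,0,0,0,0,0,1]
  ]
}}

```text
time_s: 16.4
position: [0.4505, -0.3032, 0.2674]
tcp_rot: [3.14, 0.0, -0.003]
contact_force: [-0.6, 0.5, 0.3]
finger_gap: 0.0866
finger_force: 0.0
```

```bash
python3 - <<'E'
from h import *
st(); snap('wrist','w6'); snap('top','top6'); snap('scene','scene6')
a=cv2.imread('pics/w6.png'); b=cv2.imread('pics/top6.png')[185:265,165:425]
b=cv2.resize(b,(560,172),interpolation=cv2.INTER_CUBIC)
cv2.imwrite('pics/c6.png',np.vstack([a,b]))
E
```

```text
16.4 [ 0.4505 -0.3032  0.2674] [ 3.1397  0.0001 -0.0035] F [-0.6398  0.5126  0.2679] gap 0.0866 0.0
```

View pics/c6.png

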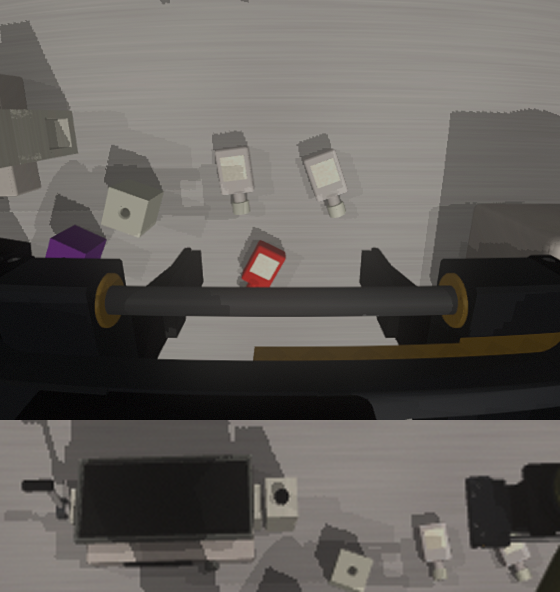

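```bash
cat >> h.py <<'E'
def fitflask(f,corners,capend,guess):
    """silhouette fit: body box + cap cylinder hull mask vs. brightness contour not used; corner LSQ"""
    from scipy.optimize import least_squares
    C=np.array([[.043,.021],[.043,-.021],[-.015,-.021],[-.015,.021],[-.043,0]])
    obs=np.array(list(corners)+[capend],float)
    def res(p):
        c,s=np.cos(p[2]),np.sin(p[2]); X=C@np.array([[c,s],[-s,c]])+p[:2]; Z=np.r_[[.022]*4,.012]
        return (proj(f,np.c_[X,Z])-obs).ravel()
    r=least_squares(res,guess); return r.x,np.sqrt(2*r.cost/5)
E
python3 - <<'E'
from h import *
# corners order: far-left(+y), far-right(-y), near-right, near-left
print(fitflask('w6',[(213,147),(249,145),(254,193),(217,197)],(241,215),[.45,-.25,0]))
print(fitflask('w6',[(299,155),(332,147),(348,191),(316,203)],(339,217),[.45,-.365,.3]))
for p in ([.452,-.247,0],[.447,-.365,.4]): print(proj('w6',[p[0],p[1],.012]))
E
```

```text
(array([ 0.4514, -0.2463,  0.0737]), np.float64(2.666035204355479))
(array([ 0.4469, -0.3646,  0.356 ]), np.float64(2.971466822765841))
[[236.3696 180.3738]]
[[327.0471 183.7381]]
```

```bash
cat >> h.py <<'E'
def rockpose(yaw,t,bore=(.517,-.0087)):
    Rz=R.from_euler('z',yaw).as_matrix(); o=np.array([*bore,0])+Rz@[0,.165,0]; Rd=Rz@R.from_euler('y',t).as_matrix()
    ax=o+[0,0,.09]; return ax,Rd  # deck pt d -> ax+Rd@(d+[0,0,.03])
E
python3 - <<'E'
from h import *
from scipy.optimize import least_squares
obs={}
for f,(u,v) in {'top6':(242,228),'scene6':(305,190)}.items():
    g=cv2.GaussianBlur(cv2.imread('pics/%s.png'%f,0),(3,3),0); print(f,g[v,u])
    m=np.uint8(g<46); n,l,s,c=cv2.connectedComponentsWithStats(m,connectivity=4); i=l[v,u]; print(s[i])
    cn=max(cv2.findContours(np.uint8(l==i),cv2.RETR_EXTERNAL,cv2.CHAIN_APPROX_NONE)[0],key=cv2.contourArea)
    h=cv2.convexHull(cn)
    for e in range(1,30):
        q=cv2.approxPolyDP(h,e*.5,True)
        if len(q)==4: break
    print(q.reshape(-1,2).tolist()); obs[f]=q.reshape(-1,2)
C=np.array([[x,y,0] for x,y in [(-.058,-.12),(.058,-.12),(.058,.12),(-.058,.12)]])
def res(p):
    ax,Rd=rockpose(p[0],p[1],(.517+p[2],-.0087+p[3])); W=ax+(C+[0,0,.03])@Rd.T; r=[]
    for f in obs:
        P=proj(f,W); r+=[min((np.linalg.norm(P-np.roll(o,k,0),axis=1)**2).sum() and list((P-np.roll(o,k,0)).ravel()) for o in (obs[f],obs[f][::-1]) for k in range(4) if True) ] if 0 else [min([(P-np.roll(o,k,0)).ravel() for o in (obs[f],obs[f][::-1]) for k in range(4)],key=lambda a:(a**2).sum())]
    return np.r_[np.concatenate(r),p[2]/.001,p[3]/.001]
r=least_squares(res,[-.01,.2,0,0]); print(r.x,r.fun.round(1))
E
```

```text
top6 22
[ 202  203   79   39 2842]
[[279, 204], [279, 237], [202, 238], [206, 204]]
scene6 31
[ 267  164   76   48 1769]
[[342, 181], [293, 211], [267, 192], [318, 164]]
[0.0032 0.1348 0.0007 0.0007] [ 1.9  1.4  1.2 -1.4 -2.9  0.2 -1.1  2.2 -5.6  0.3 -2.   3.8  5.8 -0.8
  0.9 -2.1  0.7  0.7]
```

```bash
python3 - <<'E'
from h import *
y=.06
plan([((.4655,-.2457,.08),down(y),.8),((.4655,-.2457,.004),down(y),.8,5)])
E
```

```text
9
[[0.0034,-0.0134,0.0467,-0.0001,0.0,-0.0139,0.8],[0.0035,-0.0133,0.0467,-0.0001,0.0,-0.014,0.8],[0.0038,-0.0133,0.0468,-0.0001,0.0,-0.0139,0.8],[0.0039,-0.0132,0.0467,-0.0001,0.0001,-0.014,0.8],[-0.0,-0.0,0.0152,0.0,-0.0,0.0,0.8],[-0.0,-0.0,0.0152,0.0,-0.0,0.0,0.8],[-0.0,-0.0,0.0152,0.0,-0.0,0.0,0.8],[-0.0,-0.0,0.0152,0.0,-0.0,0.0,0.8],[-0.0,-0.0,0.0152,0.0,-0.0,0.0,0.8]]
```

Call:
{"method": "arm_command", "body": {
  "moves": [
    [0.0035,-0.0135,0.047,0,0,-0.014,0.8],
    [0.0035,-0.0135,0.047,0,0,-0.014,0.8],
    [0.004,-0.0135,0.047,0,0,-0.014,0.8],
    [0.004,-0.013,0.047,0,0,-0.014,0.8],
    [0,0,0.015,0,0,0,0.8],
    [0,0,0.015,0,0,0,0.8],
    [0,0,0.015,0,0,0,0.8],
    [0,0,0.015,0,0,0,0.8],
    [0,0,0.012,0,0,0,0.8],
    [0,0,0,0,0,0,0.8]
  ]
}}

```text
time_s: 17.8
position: [0.4649, -0.2466, 0.0062]
tcp_rot: [3.142, 0.002, 0.058]
contact_force: [-0.7, -0.2, 0.1]
finger_gap: 0.0695
finger_force: 0.0
```

Call:
{"method": "arm_command", "body": {
  "moves": [
    [0,0,0.002,0,0,0,0.4],
    [0,0,0,0,0,0,0.4],
    [0,0,0,0,0,0,0.4],
    [0,0,0,0,0,0,0.4],
    [0,0,0,0,0,0,0.4]
  ],
  "newtons": 12
}}

```text
time_s: 18.42
position: [0.466, -0.2466, 0.0054]
tcp_rot: [3.141, -0.001, 0.058]
contact_force: [-1.1, 1.0, 3.2]
finger_gap: 0.0423
finger_force: 11.8
```

```bash
python3 - <<'E'
from h import *
p=get_state()['position']
plan([((p[0],p[1],.20),down(.058),.4),((.50,0.0,.27),down(0),.4),((.52,.15,.27),down(0),.4)])
E
```

```text
12
[[0.0,0.0,-0.0486,0.0001,-0.0002,-0.0,0.4],[0.0,0.0,-0.0487,0.0001,-0.0002,-0.0,0.4],[0.0,0.0,-0.0486,0.0,-0.0001,-0.0,0.4],[0.0001,0.0,-0.0487,0.0001,-0.0002,-0.0001,0.4],[0.0096,-0.0488,-0.014,-0.0,0.0,0.0116,0.4],[0.0091,-0.0489,-0.014,-0.0,0.0,0.0116,0.4],[0.0085,-0.0491,-0.014,-0.0,0.0,0.0116,0.4],[0.008,-0.0491,-0.014,-0.0,0.0,0.0116,0.4],[0.0074,-0.0493,-0.014,-0.0,0.0,0.0116,0.4],[0.0067,-0.05,0.0,-0.0,0.0,0.0,0.4],[0.0066,-0.05,0.0,-0.0,0.0,0.0,0.4],[0.0067,-0.05,0.0001,-0.0,0.0,0.0,0.4]]
```

Call:
{"method": "arm_command", "body": {
  "moves": [
    [0,0,-0.03,0,0,0,0.4],
    [0,0,-0.055,0,0,0,0.4],
    [0,0,-0.055,0,0,0,0.4],
    [0,0,-0.055,0,0,0,0.4],
    [0.0095,-0.049,-0.014,0,0,0.0115,0.4],
    [0.009,-0.049,-0.014,0,0,0.0115,0.4],
    [0.0085,-0.049,-0.014,0,0,0.0115,0.4],
    [0.008,-0.049,-0.014,0,0,0.0115,0.4],
    [0.0075,-0.049,-0.014,0,0,0.0115,0.4],
    [0.0065,-0.05,0,0,0,0,0.4],
    [0.0065,-0.05,0,0,0,0,0.4],
    [0.0065,-0.05,0,0,0,0,0.4],
    [0,0,0,0,0,0,0.4]
  ]
}}

```text
time_s: 20.05
position: [0.518, 0.1551, 0.2688]
tcp_rot: [3.142, 0.002, 0.008]
contact_force: [0.2, 0.1, -0.3]
finger_gap: 0.0422
finger_force: 11.8
```

```bash
python3 - <<'E'
from h import *
st(); snap('wrist','w7')
E
```

```text
20.05 [0.518  0.1551 0.2688] [3.1416 0.0017 0.0085] F [ 0.1968  0.0766 -0.3434] gap 0.0422 11.8
```

View pics/w7.png

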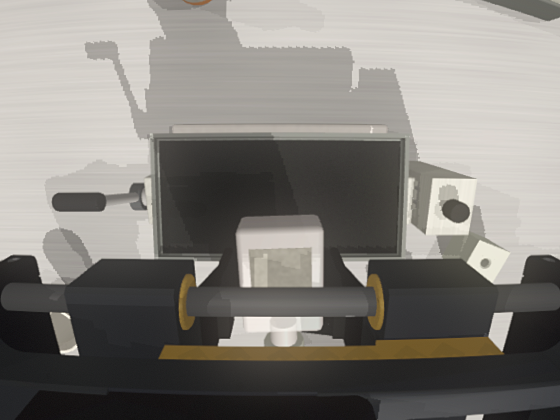

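```bash
python3 - <<'E'
from h import *
from scipy.optimize import least_squares
C=np.array([[.062,.124,.038],[.062,-.124,.038],[-.062,-.124,.038],[-.062,.124,.038],[0,.165,.09]])
O=np.array([(151,133.5),(407,135),(408,257.5),(153.5,259),(79,201)])
def res(p):
    ax,Rd=rockpose(p[0],p[1],(.517+p[2],-.0087+p[3])); W=ax+C@Rd.T
    return np.r_[(proj('w7',W)-O).ravel(),p[2]/.0015,p[3]/.0015]
r=least_squares(res,[0,.2,0,0]); print(r.x,r.fun.round(1))
print(proj('w7',[.517,-.0087,.153]))
print(proj('w7',load('w7')['s']['position']+np.array([0,0,-.005])))
E
```

```text
[ 0.0131  0.2178  0.0002 -0.001 ] [-0.6  0.2  1.1 -2.8 -2.   2.3  0.5  2.1  0.5 -1.3  0.1 -0.6]
[[459.5268 212.0719]]
[[279.5718 262.2893]]
```

```bash
cat >> h.py <<'E'
def deckpose(x,y,z,yaw=.013,t=.205):
    ax,Rd=rockpose(yaw,t); return ax+Rd@np.array([x,y,z+.03]), Rd@down(0)
def where(yaw=.013,t=.205):
    ax,Rd=rockpose(yaw,t); s=get_state(); return Rd.T@(s['position']-ax)-[0,0,.03], R.from_matrix((Rd@down(0)).T@Rt(s)).as_rotvec()
E
python3 - <<'E'
from h import *
P,Q=deckpose(.0245,.035,.045);P2,_=deckpose(.0245,.035,.009); print(P,P2)
plan([(P,Q,.4),(P2,Q,.4,4)])
E
```

```text
[0.5537 0.1918 0.1584] [0.5463 0.1917 0.1232]
7
[[0.0118,-0.0134,0.0368,0.0003,-0.0679,-0.0029,0.4],[0.0144,-0.0133,0.0359,0.0002,-0.0679,-0.003,0.4],[0.0168,-0.0133,0.0349,0.0003,-0.0679,-0.0029,0.4],[-0.0,-0.0,0.009,-0.0,0.0,-0.0,0.4],[-0.0,-0.0,0.009,-0.0,0.0,-0.0,0.4],[-0.0,-0.0,0.009,-0.0,0.0,-0.0,0.4],[-0.0,-0.0,0.009,-0.0,0.0,-0.0,0.4]]
```

Call:
{"method": "arm_command", "body": {
  "moves": [
    [0.012,-0.0135,0.037,0,-0.068,0.003,0.4],
    [0.0145,-0.0135,0.036,0,-0.068,0,0.4],
    [0.017,-0.013,0.035,0,-0.068,0,0.4],
    [0,0,0,0,0,0,0.4]
  ]
}}

```text
time_s: 20.6
position: [0.5539, 0.1878, 0.1534]
tcp_rot: [3.135, 0.212, -0.006]
contact_force: [-0.3, 0.5, -0.8]
finger_gap: 0.0418
finger_force: 11.8
```

```bash
python3 - <<'E'
from h import *
st(); print(where())
E
```

```text
20.6 [0.5539 0.1878 0.1534] [ 3.135   0.2125 -0.0056] F [-0.3425  0.5431 -0.8394] gap 0.0418 11.8
(array([0.0257, 0.031 , 0.0401]), array([-0.0027, -0.0075,  0.0182]))
```

Call:
{"method": "arm_command", "body": {
  "moves": [
    [-0.001,-0.004,0,0,0,-0.018,0.4],
    [0,0,0.01,0,0,0,0.4],
    [0,0,0.01,0,0,0,0.4],
    [0,0,0.007,0,0,0,0.4],
    [0,0,0.003,0,0,0,0.4],
    [0,0,0,0,0,0,0.4]
  ]
}}

```text
time_s: 21.35
position: [0.548, 0.1937, 0.1297]
tcp_rot: [-3.139, 0.204, 0.016]
contact_force: [0.3, 0.3, -0.3]
finger_gap: 0.0424
finger_force: 11.8
```

```bash
python3 - <<'E'
from h import *
st(); print(where())
E
```

```text
21.35 [0.548  0.1937 0.1297] [-3.1385  0.2042  0.0156] F [ 0.3241  0.2501 -0.2599] gap 0.0424 11.8
(array([0.0248, 0.0369, 0.0157]), array([ 0.0025,  0.0008, -0.0026]))
```

Call:
{"method": "arm_command", "body": {
  "moves": [
    [0,0,0.004,0,0,0,0.4],
    [0,0,0.003,0,0,0,0.4],
    [0,0,0.001,0,0,0,0.4],
    [0,0,0,0,0,0,0.4]
  ]
}}

```text
time_s: 21.85
position: [0.5465, 0.1936, 0.1219]
tcp_rot: [-3.139, 0.204, 0.015]
contact_force: [-0.2, -0.0, 0.3]
finger_gap: 0.0421
finger_force: 11.8
```

Call:
{"method": "arm_command", "body": {
  "moves": [
    [0,0,0.001,0,0,0,0.4],
    [0,0,0.001,0,0,0,0.4],
    [0,0,0,0,0,0,0.4]
  ]
}}

```text
time_s: 22.22
position: [0.5465, 0.1937, 0.1204]
tcp_rot: [-3.138, 0.203, 0.016]
contact_force: [0.4, 0.5, 0.8]
finger_gap: 0.0423
finger_force: 11.8
```

Call:
{"method": "arm_command", "body": {
  "moves": [
    [0,0,0.0005,0,0,0,0.6],
    [0,0,0,0,0,0,0.6],
    [0,0,0,0,0,0,0.6],
    [0,0,-0.01,0,0,0,0.6],
    [0,0,-0.04,0,0,0,0.6],
    [0,0,-0.05,0,0,0,0.6],
    [0,0,-0.03,0,0,0,0.6],
    [0,0,0,0,0,0,0.6]
  ]
}}

```text
time_s: 23.22
position: [0.5743, 0.1937, 0.2503]
tcp_rot: [-3.137, 0.198, 0.016]
contact_force: [0.1, -0.5, -0.6]
finger_gap: 0.0521
finger_force: 0.0
```

```bash
python3 - <<'E'
from h import *
st(); snap('wrist','w8'); snap('top','top8')
a=cv2.imread('pics/w8.png'); b=cv2.imread('pics/top8.png')[185:265,165:425]
b=cv2.resize(b,(560,172),interpolation=cv2.INTER_CUBIC)
cv2.imwrite('pics/c8.png',np.vstack([a,b]))
E
```

```text
23.23 [0.5743 0.1937 0.2503] [-3.1366  0.198   0.0155] F [ 0.0834 -0.4891 -0.6306] gap 0.0521 0.0
```

View pics/c8.png

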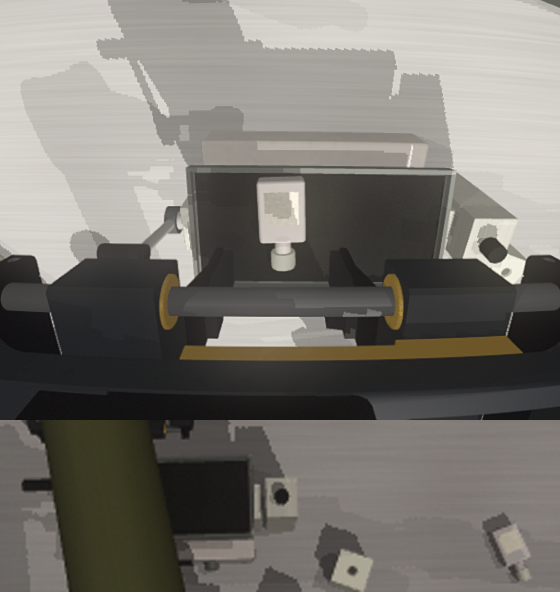

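Flask lies flat and straight on the deck at (281,222), cap uphill. Check flask1 hasn't moved.

```bash
python3 - <<'E'
from h import *
a=cv2.imread('pics/top0.png',0);b=cv2.imread('pics/top8.png',0)
t=a[226:264,388:418]; m=cv2.matchTemplate(b[206:284,368:438],t,cv2.TM_CCOEFF_NORMED); print(cv2.minMaxLoc(m))
y=.365
plan([((.53,.0,.27),down(0),.8),((.4600,-.3595,.12),down(y),.8)])
E
```

```text
(-0.29053470492362976, 0.9856522083282471, (32, 28), (20, 20))
12
[[-0.0123,0.0482,-0.0036,-0.0004,0.051,0.0038,0.8],[-0.0119,0.0483,-0.0041,-0.0004,0.051,0.0038,0.8],[-0.0114,0.0483,-0.0047,-0.0004,0.051,0.0038,0.8],[-0.0111,0.0484,-0.0053,-0.0004,0.051,0.0038,0.8],[-0.0087,0.0449,0.0188,0.0,0.0,-0.0456,0.8],[-0.0108,0.0445,0.0187,0.0,0.0,-0.0456,0.8],[-0.0128,0.044,0.0188,0.0,0.0,-0.0456,0.8],[-0.0148,0.0433,0.0187,0.0,0.0,-0.0456,0.8],[-0.0168,0.0426,0.0188,0.0,0.0,-0.0457,0.8],[-0.0187,0.0418,0.0187,0.0,0.0,-0.0456,0.8],[-0.0205,0.0409,0.0188,0.0,0.0,-0.0457,0.8],[-0.0224,0.0399,0.0187,0.0,0.0,-0.0456,0.8]]
```

Call:
{"method": "arm_command", "body": {
  "moves": [
    [-0.0125,0.048,-0.004,0,0.051,0.004,0.8],
    [-0.012,0.048,-0.004,0,0.051,0.004,0.8],
    [-0.0115,0.048,-0.005,0,0.051,0.004,0.8],
    [-0.011,0.0485,-0.005,0,0.051,0.004,0.8],
    [-0.0085,0.045,0.019,0,0,-0.0455,0.8],
    [-0.011,0.0445,0.019,0,0,-0.0455,0.8],
    [-0.013,0.044,0.019,0,0,-0.0455,0.8],
    [-0.015,0.0435,0.019,0,0,-0.0455,0.8],
    [-0.017,0.0425,0.019,0,0,-0.0455,0.8],
    [-0.0185,0.042,0.019,0,0,-0.0455,0.8],
    [-0.0205,0.041,0.019,0,0,-0.0455,0.8],
    [-0.0225,0.04,0.019,0,0,-0.0455,0.8],
    [0,0,0,0,0,0,0.8],
    [0,0,0,0,0,0,0.8]
  ]
}}

```text
time_s: 25.08
position: [0.4586, -0.3579, 0.1169]
tcp_rot: [-3.138, 0.0, 0.363]
contact_force: [0.3, 0.3, 0.2]
finger_gap: 0.0696
finger_force: 0.0
```

```bash
python3 - <<'E'
from h import *
st(); y=.365
plan([((.4605,-.3593,.06),down(y),.8),((.4605,-.3593,.005),down(y),.8,4)])
snap('wrist','w9')
E
```

```text
25.07 [ 0.4586 -0.3579  0.1169] [-3.1381  0.0003  0.3628] F [0.3391 0.2666 0.1859] gap 0.0696 0.0
6
[[0.0006,0.0011,0.0284,-0.0017,0.0001,-0.0011,0.8],[0.0007,0.001,0.0285,-0.0018,0.0002,-0.0011,0.8],[-0.0,0.0,0.0137,0.0,-0.0,0.0,0.8],[-0.0,0.0,0.0138,0.0,-0.0,0.0,0.8],[-0.0,0.0,0.0137,0.0,-0.0,0.0,0.8],[-0.0,0.0,0.0138,0.0,-0.0,0.0,0.8]]
```

Call:
{"method": "arm_command", "body": {
  "moves": [
    [0.001,0.001,0.03,-0.003,0,0,0.8],
    [0.0005,0.001,0.03,0,0,0,0.8],
    [0,0,0.014,0,0,0,0.8],
    [0,0,0.014,0,0,0,0.8],
    [0,0,0.014,0,0,0,0.8],
    [0,0,0.01,0,0,0,0.8],
    [0,0,0,0,0,0,0.8],
    [0,0,0,0,0,0,0.4],
    [0,0,0,0,0,0,0.4],
    [0,0,0,0,0,0,0.4],
    [0,0,0,0,0,0,0.4],
    [0,0,0,0,0,0,0.4]
  ],
  "newtons": 12
}}

```text
time_s: 26.62
position: [0.4613, -0.3605, 0.0061]
tcp_rot: [3.14, -0.001, 0.363]
contact_force: [0.2, 0.8, 1.4]
finger_gap: 0.0421
finger_force: 12.0
```

```bash
python3 - <<'E'
from h import *
p=get_state()['position']
P,Q=deckpose(.0245,-.035,.085)
plan([((p[0],p[1],.20),down(.363),.4),((.52,-.05,.27),down(0.05),.4),(P,Q,.4)])
E
```

```text
14
[[0.0,0.0001,-0.0485,0.0004,-0.0002,0.0,0.4],[0.0,0.0001,-0.0485,0.0005,-0.0002,0.0,0.4],[0.0001,0.0,-0.0484,0.0004,-0.0002,0.0001,0.4],[0.0,0.0,-0.0485,0.0005,-0.0003,0.0,0.4],[0.0275,-0.0449,-0.0117,-0.0,0.0,0.0522,0.4],[0.0251,-0.0463,-0.0117,-0.0,0.0,0.0522,0.4],[0.0227,-0.0475,-0.0116,-0.0,0.0,0.0522,0.4],[0.0202,-0.0487,-0.0117,-0.0,0.0,0.0521,0.4],[0.0176,-0.0496,-0.0116,-0.0,0.0,0.0522,0.4],[0.0151,-0.0505,-0.0117,-0.0,0.0,0.0521,0.4],[0.0128,-0.0424,0.0181,0.0009,-0.0512,0.0092,0.4],[0.0133,-0.0425,0.0175,0.001,-0.0512,0.0092,0.4],[0.0138,-0.0426,0.0168,0.0009,-0.0513,0.0092,0.4],[0.0143,-0.0427,0.0161,0.001,-0.0512,0.0093,0.4]]
```

Call:
{"method": "arm_command", "body": {
  "moves": [
    [0,0,-0.03,0,0,0,0.4],
    [0,0,-0.055,0,0,0,0.4],
    [0,0,-0.055,0,0,0,0.4],
    [0,0,-0.055,0,0,0,0.4],
    [0.0275,-0.045,-0.0115,0,0,0.052,0.4],
    [0.025,-0.0465,-0.0115,0,0,0.052,0.4],
    [0.0225,-0.0475,-0.0115,0,0,0.052,0.4],
    [0.02,-0.0485,-0.0115,0,0,0.052,0.4],
    [0.0175,-0.0495,-0.0115,0,0,0.052,0.4],
    [0.015,-0.0505,-0.0115,0,0,0.052,0.4],
    [0.013,-0.0425,0.018,0.001,-0.051,0.009,0.4],
    [0.0135,-0.0425,0.0175,0.001,-0.051,0.009,0.4],
    [0.014,-0.0425,0.017,0.001,-0.051,0.009,0.4],
    [0.0145,-0.0425,0.016,0.001,-0.051,0.009,0.4],
    [0,0,0,0,0,0,0.4],
    [0,0,0,0,0,0,0.4]
  ]
}}

```text
time_s: 28.62
position: [0.562, 0.1209, 0.1965]
tcp_rot: [3.139, 0.203, 0.014]
contact_force: [0.1, -1.0, 0.0]
finger_gap: 0.0417
finger_force: 12.0
```

```bash
python3 - <<'E'
from h import *
st(); print(where())
E
```

```text
28.62 [0.562  0.1209 0.1965] [3.1389 0.2034 0.0139] F [ 0.1278 -0.9669  0.0487] gap 0.0417 12.0
(array([ 0.024 , -0.036 ,  0.0838]), array([-0.0029,  0.0016, -0.0008]))
```

Call:
{"method": "arm_command", "body": {
  "moves": [
    [0,0,0.02,0.002,-0.001,0,0.4],
    [0,0,0.02,0,0,0,0.4],
    [0,0,0.015,0,0,0,0.4],
    [0,0,0.01,0,0,0,0.4],
    [0,0,0.006,0,0,0,0.4],
    [0,0,0.002,0,0,0,0.4],
    [0,0,0,0,0,0,0.4]
  ]
}}

```text
time_s: 29.5
position: [0.5476, 0.1218, 0.1257]
tcp_rot: [-3.141, 0.203, 0.015]
contact_force: [0.3, -0.0, -1.0]
finger_gap: 0.0419
finger_force: 12.0
```

```bash
python3 - <<'E'
from h import *
st(); print(where())
E
```

```text
29.5 [0.5476 0.1218 0.1257] [-3.1406  0.2034  0.0148] F [ 0.253  -0.0117 -0.9758] gap 0.0419 12.0
(array([ 0.0243, -0.0349,  0.0115]), array([ 0.0006,  0.0016, -0.0017]))
```

Call:
{"method": "arm_command", "body": {
  "moves": [
    [0,0,0.0025,0,0,0,0.4],
    [0,0,0.001,0,0,0,0.4],
    [0,0,0.001,0,0,0,0.4],
    [0,0,0,0,0,0,0.4]
  ]
}}

```text
time_s: 30.0
position: [0.5466, 0.1218, 0.1211]
tcp_rot: [-3.141, 0.204, 0.015]
contact_force: [0.1, -0.5, -0.8]
finger_gap: 0.0421
finger_force: 12.0
```

Call:
{"method": "arm_command", "body": {
  "moves": [
    [0,0,0.0005,0,0,0,0.4],
    [0,0,0,0,0,0,0.6],
    [0,0,0,0,0,0,0.6],
    [0,0,0,0,0,0,0.6],
    [0,0,-0.01,0,0,0,0.6],
    [0,0,-0.04,0,0,0,0.6],
    [0,0,-0.05,0,0,0,0.6],
    [0,0,-0.03,0,0,0,0.6],
    [0,0,0,0,0,0,0.6]
  ]
}}

```text
time_s: 31.12
position: [0.5746, 0.122, 0.2511]
tcp_rot: [-3.139, 0.198, 0.015]
contact_force: [-0.1, -0.5, -0.9]
finger_gap: 0.0525
finger_force: 0.0
```

```bash
python3 - <<'E'
from h import *
st(); snap('wrist','w10'); snap('scene','scene10')
a=cv2.imread('pics/w10.png')[100:300]; b=cv2.imread('pics/scene10.png')
cv2.imwrite('pics/c10.png',np.vstack([a,b[20:400]]))
D=down(np.pi/2)
plan([((.5172,-.0087,.24),D,.6),((.5172,-.0087,.17),D,.6),((.5172,-.0087,.1375),D,.6,4)])
E
```

```text
31.12 [0.5746 0.122  0.2511] [-3.1393  0.198   0.0146] F [-0.1137 -0.5213 -0.8625] gap 0.0525 0.0
16
[[-0.0054,0.013,0.0019,-0.0159,0.016,-0.155,0.6],[-0.0074,0.012,0.002,-0.016,0.016,-0.155,0.6],[-0.0092,0.0106,0.002,-0.0159,0.016,-0.1551,0.6],[-0.0108,0.009,0.002,-0.016,0.016,-0.155,0.6],[-0.0121,0.0072,0.002,-0.016,0.0161,-0.1551,0.6],[-0.0131,0.0053,0.0019,-0.0159,0.016,-0.155,0.6],[-0.0137,0.0032,0.0018,-0.016,0.0161,-0.1551,0.6],[-0.0141,0.0009,0.0015,-0.0159,0.016,-0.155,0.6],[-0.0141,-0.0012,0.0013,-0.016,0.0161,-0.1551,0.6],[-0.0137,-0.0035,0.0011,-0.0159,0.016,-0.155,0.6],[-0.0,0.0,0.035,-0.0,0.0,-0.0,0.6],[-0.0,0.0,0.035,-0.0,0.0,-0.0,0.6],[-0.0,0.0,0.0081,-0.0,0.0,-0.0,0.6],[-0.0,0.0,0.0081,-0.0,0.0,-0.0,0.6],[-0.0,0.0,0.0082,-0.0,0.0,-0.0,0.6],[-0.0,0.0,0.0081,-0.0,0.0,-0.0,0.6]]
```

View pics/c10.png

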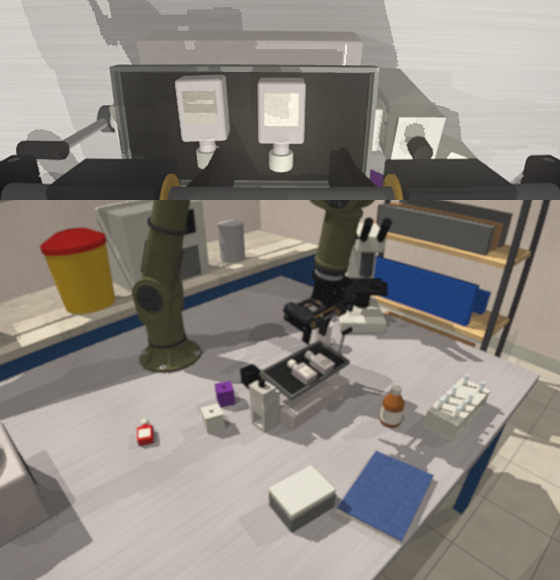

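```bash
cat >> h.py <<'E'
def deckfit(f,obs,g,yaw=.013,t=.205):
    from scipy.optimize import least_squares
    ax,Rd=rockpose(yaw,t); C=np.array([[.043,.021],[.043,-.021],[-.015,-.021],[-.015,.021]])
    def W(p):
        c,s=np.cos(p[2]),np.sin(p[2]); X=C@np.array([[c,s],[-s,c]])+p[:2]; return ax+np.c_[X,[.054]*4]@Rd.T
    r=least_squares(lambda p:(proj(f,W(p))-obs).ravel(),g); return r.x, np.abs(r.fun).max()
E
python3 - <<'E'
from h import *
o=np.array([0,100])
for f,ob,g in [('w10',np.array([(177,80),(226,76.5),(230,137),(183,142)])+o,[.01,.037,0]),('w10',np.array([(259,80),(305,79),(304,142),(260,143)])+o,[.01,-.035,0]),
  ('w8',np.array([(258,178),(304.5,178),(305,242),(259,242)]),[.01,.037,0])]:
    print(f,deckfit(f,ob,g))
# edge-fitted: bright mask of flask bodies in both
for f,(u,v) in {'w10':(202,205),'w8':(281,235)}.items():
    gr=cv2.imread('pics/%s.png'%f,0); m=np.uint8(gr>110); n,l,s,c=cv2.connectedComponentsWithStats(m)
    i=l[v,u]; print(f,gr[v,u],s[i],c[i]); 
    rows=[(y,*(np.flatnonzero(l[y]==i)[[0,-1]])) for y in range(s[i][1],s[i][1]+s[i][3],6)]; print(np.array(rows).tolist())
E
```

```text
w10 (array([0.012 , 0.0322, 0.0399]), np.float64(2.5523722329927807))
w10 (array([ 0.01  , -0.0368,  0.0086]), np.float64(1.5097875143252395))
w8 (array([0.012 , 0.0356, 0.0099]), np.float64(1.2335950306739392))
w10 167 [ 175  175   55   94 3522] [202.8433 213.5409]
[[175, 215, 222], [181, 175, 225], [187, 175, 225], [193, 176, 226], [199, 177, 226], [205, 178, 227], [211, 178, 227], [217, 179, 228], [223, 180, 228], [229, 181, 229], [235, 181, 227], [241, 184, 214], [247, 199, 217], [253, 196, 213], [259, 197, 210], [265, 198, 206]]
w8 199 [ 257  177   49   94 3681] [281.4493 217.1899]
[[177, 271, 301], [183, 257, 304], [189, 257, 304], [195, 257, 304], [201, 257, 304], [207, 258, 304], [213, 258, 304], [219, 258, 305], [225, 259, 305], [231, 259, 305], [237, 259, 305], [243, 263, 290], [249, 273, 293], [255, 271, 294], [261, 271, 294], [267, 272, 293]]
```

```bash
python3 - <<'E'
from h import *
ax,Rd=rockpose(.013,.205)
for yw in (0,.04,.08):
    c,s=np.cos(yw),np.sin(yw)
    for e in (.021,-.021):
        L=np.array([[.040,e],[-.012,e]])@np.array([[c,s],[-s,c]])+[.011,.034]
        P=proj('w10',ax+np.c_[L,[.054]*2]@Rd.T); d=P[1]-P[0]; print(yw,e,P.round(1).tolist(),'slope',(d[0]/d[1]).round(3))
E
```

```text
0 0.021 [[177.0, 182.0], [181.8, 238.2]] slope 0.086
0 -0.021 [[224.8, 181.9], [227.4, 238.3]] slope 0.046
0.04 0.021 [[175.3, 183.0], [182.5, 239.0]] slope 0.127
0.04 -0.021 [[222.9, 181.0], [227.9, 237.5]] slope 0.088
0.08 0.021 [[173.7, 184.1], [183.1, 239.9]] slope 0.169
0.08 -0.021 [[221.0, 180.1], [228.3, 236.6]] slope 0.13
```

Both flasks are on the deck side by side, caps uphill (yaw errors ≈2° and 0.5°); no flask left on the bench. Now the pin.

Call:
{"method": "arm_command", "body": {
  "moves": [
    [-0.0055,0.013,0,-0.016,0.016,-0.155,0.6],
    [-0.0075,0.012,0,-0.016,0.016,-0.155,0.6],
    [-0.009,0.0105,0.002,-0.016,0.016,-0.155,0.6],
    [-0.011,0.009,0.002,-0.016,0.016,-0.155,0.6],
    [-0.012,0.007,0.002,-0.016,0.016,-0.155,0.6],
    [-0.013,0.0055,0.002,-0.016,0.016,-0.155,0.6],
    [-0.0135,0.003,0.002,-0.016,0.016,-0.155,0.6],
    [-0.014,0.001,0.0015,-0.016,0.016,-0.155,0.6],
    [-0.014,-0.001,0.0015,-0.016,0.016,-0.155,0.6],
    [-0.0135,-0.0035,0.001,-0.016,0.016,-0.155,0.6],
    [0,0,0,0,0,0,0.6],
    [0,0,0,0,0,0,0.6]
  ]
}}

```text
time_s: 32.72
position: [0.518, -0.0069, 0.2429]
tcp_rot: [-3.141, 0.0, 1.569]
contact_force: [0.8, -0.7, -0.0]
finger_gap: 0.0521
finger_force: 0.0
```

```bash
python3 - <<'E'
from h import *
D=down(np.pi/2); st()
plan([((.5175,-.0087,.175),D,.6),((.5175,-.0087,.1375),D,.6,5)])
E
```

```text
32.73 [ 0.518  -0.0069  0.2429] [-3.1406  0.0005  1.5688] F [ 0.8216 -0.7343 -0.0277] gap 0.0521 0.0
7
[[-0.0009,-0.0002,0.034,-0.0005,0.0002,-0.001,0.6],[-0.0008,-0.0003,0.0339,-0.0005,0.0003,-0.001,0.6],[-0.0,0.0,0.0075,-0.0,-0.0,0.0,0.6],[-0.0,0.0,0.0075,-0.0,-0.0,0.0,0.6],[-0.0,0.0,0.0075,-0.0,-0.0,0.0,0.6],[-0.0,0.0,0.0075,-0.0,-0.0,0.0,0.6],[-0.0,0.0,0.0075,-0.0,-0.0,0.0,0.6]]
```

Call:
{"method": "arm_command", "body": {
  "moves": [
    [-0.001,0,0.034,0,0,0,0.6],
    [-0.001,0,0.034,0,0,0,0.6],
    [0,0,0.01,0,0,0,0.6],
    [0,0,0.01,0,0,0,0.6],
    [0,0,0.01,0,0,0,0.6],
    [0,0,0.006,0,0,0,0.6],
    [0,0,0,0,0,0,0.6]
  ]
}}

```text
time_s: 33.6
position: [0.5182, -0.0099, 0.1395]
tcp_rot: [-3.142, 0.001, 1.57]
contact_force: [0.1, 0.6, 0.1]
finger_gap: 0.0523
finger_force: 0.0
```

Call:
{"method": "arm_command", "body": {
  "moves": [
    [0.001,-0.0005,0.0015,0,0,0,0.6],
    [0,0,0,0,0,0,0],
    [0,0,0,0,0,0,0],
    [0,0,0,0,0,0,0],
    [0,0,0,0,0,0,0],
    [0,0,0,0,0,0,0]
  ],
  "newtons": 20
}}

```text
time_s: 34.35
position: [0.5178, -0.0089, 0.1382]
tcp_rot: [3.141, 0.001, 1.57]
contact_force: [-0.6, 0.1, 0.7]
finger_gap: 0.019
finger_force: 20.0
```

Call:
{"method": "arm_command", "body": {
  "moves": [
    [0,0,-0.005,0,0,0,0],
    [0,0,-0.01,0,0,0,0],
    [0,0,-0.015,0,0,0,0],
    [0,0,-0.015,0,0,0,0],
    [0,0,-0.015,0,0,0,0],
    [0,0,-0.015,0,0,0,0],
    [0,0,-0.015,0,0,0,0],
    [0,0,-0.02,0,0,0,0],
    [0,0,0,0,0,0,0]
  ]
}}

```text
time_s: 35.48
position: [0.5189, -0.0088, 0.2499]
tcp_rot: [3.138, 0.0, 1.571]
contact_force: [0.3, -0.4, -0.7]
finger_gap: 0.0192
finger_force: 20.0
```

```bash
python3 - <<'E'
from h import *
D=down(np.pi/2); st()
plan([((.4222,-.111,.245),D,0,4),((.4222,-.111,.143),D,0,4)])
E
```

```text
35.48 [ 0.5189 -0.0088  0.2499] [3.138  0.     1.5705] F [ 0.2825 -0.3741 -0.6551] gap 0.0192 20.0
8
[[-0.0256,-0.0242,0.0011,0.0009,0.0,-0.0001,0],[-0.0255,-0.0242,0.0012,0.0009,0.0,-0.0001,0],[-0.0255,-0.0241,0.0012,0.0009,0.0,-0.0,0],[-0.0256,-0.0242,0.0012,0.0009,0.0001,-0.0001,0],[-0.0,0.0,0.0255,-0.0,-0.0,0.0,0],[-0.0,0.0,0.0255,-0.0,-0.0,0.0,0],[-0.0,0.0,0.0255,-0.0,-0.0,0.0,0],[-0.0,0.0,0.0255,-0.0,-0.0,0.0,0]]
```

Call:
{"method": "arm_command", "body": {
  "moves": [
    [-0.0255,-0.024,0.001,0,0,0,0],
    [-0.0255,-0.024,0.001,0,0,0,0],
    [-0.0255,-0.024,0.001,0,0,0,0],
    [-0.0255,-0.0245,0.001,0,0,0,0],
    [0,0,0.026,0,0,0,0],
    [0,0,0.026,0,0,0,0],
    [0,0,0.026,0,0,0,0],
    [0,0,0.022,0,0,0,0],
    [0,0,0,0,0,0,0],
    [0,0,0,0,0,0,0]
  ]
}}

```text
time_s: 36.72
position: [0.4216, -0.1109, 0.1446]
tcp_rot: [3.141, 0.001, 1.571]
contact_force: [0.3, 0.2, -0.6]
finger_gap: 0.0195
finger_force: 20.0
```

```bash
python3 - <<'E'
from h import *
D=down(np.pi/2); st(); plan([((.4222,-.1112,.138),D,0)])
E
```

```text
36.73 [ 0.4216 -0.1109  0.1446] [3.1408 0.0007 1.5705] F [ 0.3476  0.2492 -0.5783] gap 0.0195 20.0
1
[[-0.0003,0.0006,0.0067,0.0008,0.0007,-0.0003,0]]
```

Call:
{"method": "arm_command", "body": {
  "moves": [
    [0,0.0005,0.006,0,0,0,0],
    [0,0,0.004,0,0,0,0],
    [0,0,0.004,0,0,0,0],
    [0,0,0.004,0,0,0,0],
    [0,0,0,0,0,0,0]
  ]
}}

```text
time_s: 37.35
position: [0.4215, -0.1109, 0.1257]
tcp_rot: [-3.141, 0.001, 1.571]
contact_force: [-1.0, -0.1, -0.6]
finger_gap: 0.0192
finger_force: 20.0
```

In the hole with no resistance; lower to just above the bench.

Call:
{"method": "arm_command", "body": {
  "moves": [
    [0,0,0.012,0,0,0,0],
    [0,0,0.012,0,0,0,0],
    [0,0,0.012,0,0,0,0],
    [0,0,0.005,0,0,0,0],
    [0,0,0.002,0,0,0,0],
    [0,0,0,0,0,0,0]
  ]
}}

```text
time_s: 38.1
position: [0.4216, -0.111, 0.083]
tcp_rot: [-3.141, 0.001, 1.57]
contact_force: [-0.6, -0.7, -1.7]
finger_gap: 0.0193
finger_force: 20.0
```

Call:
{"method": "arm_command", "body": {
  "moves": [
    [0,0,0.0015,0,0,0,0],
    [0,0,0,0,0,0,0.5],
    [0,0,0,0,0,0,0.5],
    [0,0,0,0,0,0,0.5],
    [0,0,-0.04,0,0,0,0.5],
    [0,0,-0.055,0,0,0,0.5],
    [0,0,-0.055,0,0,0,0.5],
    [-0.05,0,0,0,0,0,0.5],
    [-0.05,0,0,0,0,0,0.5],
    [-0.05,0,0,0,0,0,0.5],
    [0,0,0,0,0,0,0.5]
  ]
}}

```text
time_s: 39.48
position: [0.4206, -0.265, 0.232]
tcp_rot: [3.141, 0.003, 1.563]
contact_force: [0.3, 0.4, -0.1]
finger_gap: 0.0435
finger_force: 0.0
```

```bash
python3 - <<'E'
from h import *
st(); snap('top','top11'); snap('scene','scene11')
f=lambda i,k:cv2.resize(i,None,fx=k,fy=k,interpolation=cv2.INTER_CUBIC)
a=f(cv2.imread('pics/top11.png')[190:280,165:365],3); b=f(cv2.imread('pics/scene11.png')[150:260,180:380],3)
cv2.imwrite('pics/c11.png',np.vstack([a,b]))
E
```

```text
39.48 [ 0.4206 -0.265   0.232 ] [3.1412 0.0027 1.5632] F [ 0.2718  0.4247 -0.1063] gap 0.0435 0.0
```

View pics/c11.png

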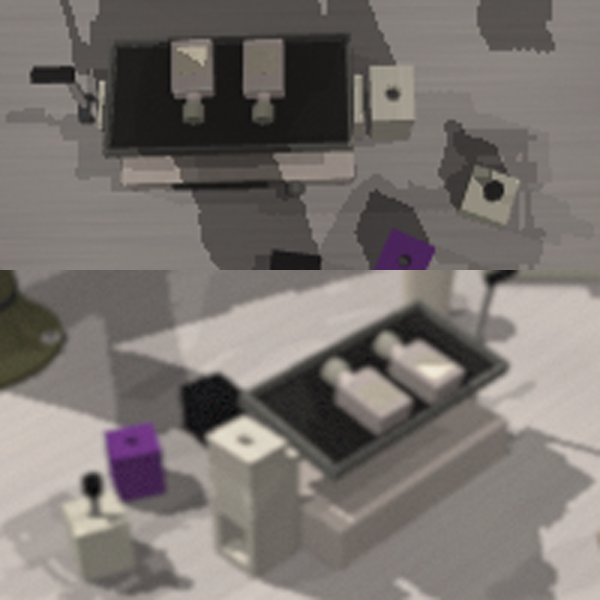

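Pin stands back in its stand (head at (493,190), same pixel as at the start), and the flasks lie flat with caps uphill. Handing in.

```bash
python3 -c "
from rig import *
print(sign_off())"
```

```text
the job is handed in; nothing more can be done
None
```

I locked the platform, laid both flasks found on the bench (two of the four were there) flat inside the rim with caps uphill (the left one about 2° off straight), then put the pin back fully down in its stand and handed in at about 40 s.

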